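Drive home the gudgeon pins of the rebuilt pistons

TASK

Some of the pistons standing on the black mat have a gudgeon pin still sticking out of the side: lay all of those on their sides in the bays of the blue cradle, pin upwards and the rod's big end on its rest, and knock every pin fully home with the mallet while they lie there. Then stand them back on the black mat, crown down, and leave the mallet standing on its face on the red mat as you found it. Keep your fingers off the pins, leave alone any piston whose pin was home from the start, and knock over neither the oil bottle nor the spray can.

Things in the scene. Friction and masses are not known exactly. Their poses are not given: they have to be found in the camera images.
- piston_1: rigid piston + con rod, 0.4 kg, standing crown down at start. Piston 56 mm across, 52 long, aluminium; steel shank 10 (x) by 18 (y) mm, free 52 to 108 mm above the crown; big-end ring 48 mm across, 18 thick (ring axis x), centre 132 mm up; 156 mm overall. Origin: centre of crown face; z: along rod to big end; +x: side where the pin stands out (28 mm from crown). None if absent
- piston_2: rigid piston + con rod, 0.4 kg, standing crown down at start. Piston 56 mm across, 52 long, aluminium; steel shank 10 (x) by 18 (y) mm, free 52 to 108 mm above the crown; big-end ring 48 mm across, 18 thick (ring axis x), centre 132 mm up; 156 mm overall. Origin: centre of crown face; z: along rod to big end; +x: side where the pin stands out (28 mm from crown). None if absent
- piston_3: rigid piston + con rod, 0.4 kg, standing crown down at start. Piston 56 mm across, 52 long, aluminium; steel shank 10 (x) by 18 (y) mm, free 52 to 108 mm above the crown; big-end ring 48 mm across, 18 thick (ring axis x), centre 132 mm up; 156 mm overall. Origin: centre of crown face; z: along rod to big end; +x: side where the pin stands out (28 mm from crown). None if absent
- piston_4: rigid piston + con rod, 0.4 kg, standing crown down at start. Piston 56 mm across, 52 long, aluminium; steel shank 10 (x) by 18 (y) mm, free 52 to 108 mm above the crown; big-end ring 48 mm across, 18 thick (ring axis x), centre 132 mm up; 156 mm overall. Origin: centre of crown face; z: along rod to big end; +x: side where the pin stands out (28 mm from crown). None if absent
- pin_1 (a joint): how far piston_1's gudgeon pin is driven in, m: 0 = standing 15 mm out of the piston's side, 0.014 = fully home at its stop, 1 mm out (flush to the eye). Pins not yet home start at 0 to 0.004. Steel pin, 15 mm across, along the piston's x; a tight fit that stays where it is left, about 9 N moves it
- pin_1_head (a point): centre of the outer end of the gudgeon pin of piston_1, where the mallet strikes: 43 mm from the rod axis at joint 0, 29 mm when home
- pin_2 (a joint): how far piston_2's gudgeon pin is driven in, m: 0 = standing 15 mm out of the piston's side, 0.014 = fully home at its stop, 1 mm out (flush to the eye). Pins not yet home start at 0 to 0.004. Steel pin, 15 mm across, along the piston's x; a tight fit that stays where it is left, about 9 N moves it
- pin_2_head (a point): centre of the outer end of the gudgeon pin of piston_2, where the mallet strikes: 43 mm from the rod axis at joint 0, 29 mm when home
- pin_3 (a joint): how far piston_3's gudgeon pin is driven in, m: 0 = standing 15 mm out of the piston's side, 0.014 = fully home at its stop, 1 mm out (flush to the eye). Pins not yet home start at 0 to 0.004. Steel pin, 15 mm across, along the piston's x; a tight fit that stays where it is left, about 9 N moves it
- pin_3_head (a point): centre of the outer end of the gudgeon pin of piston_3, where the mallet strikes: 43 mm from the rod axis at joint 0, 29 mm when home
- pin_4 (a joint): how far piston_4's gudgeon pin is driven in, m: 0 = standing 15 mm out of the piston's side, 0.014 = fully home at its stop, 1 mm out (flush to the eye). Pins not yet home start at 0 to 0.004. Steel pin, 15 mm across, along the piston's x; a tight fit that stays where it is left, about 9 N moves it
- pin_4_head (a point): centre of the outer end of the gudgeon pin of piston_4, where the mallet strikes: 43 mm from the rod axis at joint 0, 29 mm when home
- cradle: fixed blue cradle, base plate 176 (x) by 262 (y) by 12 mm; origin: centre of its underside. Three bays, at y = -86, 0, 86 mm: a steel 90-degree V (x -74 to -30 mm, 44 mm high) for the piston; a black-topped rest (x 45 to 75, 46 wide, top at 41 mm) for the big end's flat; open between. A seated piston's axis lies along x, 50 mm up, crown face at x = -78 mm, rod towards +x, pin up
- mallet: soft-faced mallet, 0.5 kg, standing on one orange face (stands by itself), handle level. Head 48 mm across, 90 high; wooden handle 24 mm wide, 22 high, axis 45 mm above the lower face, running along -x to 202 mm from the head's axis. Origin: centre of the lower striking face; z: up through the head
- mallet_grip (a point): on the handle's axis, 80 mm from the head's axis towards the handle's end: a place to hold it, 45 mm above the lower face
- mallet_mat: fixed red mat 80 mm (x) by 260 mm (y), 3 mm thick, where the mallet stands; origin: centre of its underside
- parts_mat: fixed black mat 160 mm (x) by 440 mm (y), 3 mm thick, on which the pistons stand; origin: centre of its underside
- oil_bottle: yellow oil bottle, 56 mm across, 170 mm high, bystander; origin: centre of its underside
- spray_can: green spray can, 60 mm across, 190 mm high, bystander; origin: centre of its underside
There are look-alikes about, which are no part of the job. Leave any pink look-alike of the piston_1 alone.

How it is judged:
By the outcome, as a careful person would: the job done as asked, in the order asked, and still so for the second after the job is handed in, with the robot touching nothing.
Of piston_1, piston_2, piston_4 only 2 to 3 are there at a start; the rules pass over those that are not, and their reading is None.
At some moment in a run one of piston_1, piston_2, piston_4 may be knocked a few centimetres aside while the robot is not near it.
It also fails if it takes over 210 s, if anything falls off the work surface, if the arm or the gripper's body presses on something with over 40 N, if the wrist force passes 120 N, or if a joint passes its speed limit or range.

ROBOT

A 6-joint arm with a two-finger parallel gripper is mounted at the origin on the work surface. World frame = base frame: x ahead of the robot, y to its left, z up, the work surface at z = 0. Lengths are in m, angles in rad, forces in N, time in s.
With the tool pointing down it reaches from about 0.375 to 0.825 m from the base axis. Payload 5.5 kg.
Tool frame: the origin (TCP) lies between the finger pads; the fingertips stand 25 mm ahead of it and the grasp point (between the pads) lies 6 mm ahead of it; z points along the fingers, y is the line along which they close (so a half turn about z gives the same grasp; the last joint's range is limited). The gripper opens to 85 mm and grips with 20 to 120 N. Pads are 22 mm wide; open, the fingers measure 114 mm over their backs; the gripper's body (76 mm by 85 mm) begins 54 mm behind the grasp point. The pads swing forward as they close: fully open they stand 13 mm farther back than shut.
Start: joints at [1.105, 0.314, -0.047, 1.21, 0, 1.571], TCP at [0.269, 0.536, 0.256] pointing down, gripper open.
Joint ranges: [-2.67, 2.67], [-0.69, 1.73], [-1.03, 1.25], [-2.08, 2.16], [-1.42, 1.45], [-3.14, 3.14]. Speed limits (rad/s): [2.39, 2.39, 3.01, 3.14, 3.14, 3.14].

INTERFACE

Orientations are given as a unit quaternion [w, x, y, z].
In Python, from station import bot gives the robot as it stands. Calls block until the motion is done:
- bot.move_to(position, orientation): joint-space move of the TCP to a pose.
- bot.line_to(position, attitude=None, v=0.15): straight line of the TCP; attitude=None keeps the orientation; v is the mean speed in m/s.
- bot.set_joints(angles): joint-space move.
- bot.grip(opening, grip_force=None): opening from 0.0 (shut) to 1.0 (fully open); grip_force is the grip in N (None keeps the last); returns when the fingers have stopped.
- bot.wait(seconds).
- bot.inverse_kinematics(position, orientation): joint angles nearest the present ones, or None.
- bot.read_state(): the state.
- bot.get_image(name): name is "scene" or "top" or "wrist"; returns a dict with "img" (400x640x3 uint8, red, green, blue), "mtx" (3x3 intrinsics, pixels), "eye" and "orientation" of the camera in the world; the wrist camera has in their place "mount" (4x4, takes a point from camera to tool coordinates, whose origin is the TCP and whose axes are the flange's). Camera axes: x right, y down, z forward; pixel columns grow to the right and rows downward; lengths in m; the calibration is good to about 2 mm. The wrist camera is an equidistant fisheye: a pixel r from the principal point sees the ray r / f radians off the axis. A picture is of the moment at which its call begins: read the wrist's pose just before it. There is no depth.
A pose or a line that the arm cannot do raises bot.IKError and nothing moves.
- bot.hand_in(): hands the job in; it is judged then, once.
The state is a dict: "time": time; "joints": joint angles; "qvel": joint speeds; "joint_efforts": joint torques, N m; "position": TCP position; "orientation": TCP orientation; "ft_force": force on the tool from outside, world axes, zero at the start; "ft_torque": the same for the moment, N m; "opening": opening from 0.0 (shut) to 1.0 (fully open); "grip_force": force on a finger pad.
Only numpy, scipy, OpenCV 4.12 (cv2) and the standard library are available. Lean on these libraries where they do the work, as an engineer would, in place of code of your own. Each camera call takes 0.05 s, during which the arm holds its last target. There are 200 camera calls.

## Working session

There is one attempt and no reset: what is moved stays moved. The work goes in short steps, each a Python script; the robot and the scene stay as the last script left them, time stands still between calls to the robot, and variables do not carry over. Pictures are saved under pics/ and viewed, at most 14 in all, crops included, and the job is handed in when it is done.

```bash
ls; mkdir -p pics
python3 - <<'E'
from station import bot
import cv2,numpy as np
np.set_printoptions(precision=4,suppress=True)
for n in ["scene","top"]:
    d=bot.get_image(n); cv2.imwrite(f"pics/{n}0.png",d["img"][:,:,::-1]); print(n,d["mtx"],d["eye"],d["orientation"])
s=bot.read_state(); print(s)
d=bot.get_image("wrist"); cv2.imwrite("pics/wrist0.png",d["img"][:,:,::-1]); print(d["mtx"],d["mount"])
E
```

```text
pics
scene [[403.955    0.     322.0743]
 [  0.     403.955  198.9405]
 [  0.       0.       1.    ]] [ 1.2666 -0.5894  0.649 ] [-0.4346  0.7833  0.3948 -0.2045]
top [[370.5724   0.     321.8596]
 [  0.     370.5724 203.0033]
 [  0.       0.       1.    ]] [ 0.4724 -0.0501  1.2296] [-0.0321  0.7162 -0.6968  0.0224]
{'time': 0.1, 'joints': array([ 1.105 ,  0.3142, -0.048 ,  1.2102, -0.    ,  1.5708]), 'qvel': array([ 0.0008, -0.0021,  0.0009, -0.    , -0.0001, -0.    ]), 'joint_efforts': array([ -0.0002, -54.0768,  34.0542,   0.0112,  -0.0001,   0.    ]), 'position': array([0.2693, 0.5356, 0.2555]), 'orientation': array([-0.0002,  0.2308,  0.973 , -0.0008]), 'ft_force': array([0.2945, 0.4228, 0.2727]), 'ft_torque': array([0.0018, 0.0196, 0.0045]), 'grip_force': 0.0, 'opening': 1.0008461746434378}
[[309.7069   0.     318.784 ]
 [  0.     309.7069 199.4282]
 [  0.       0.       1.    ]] [[ 0.0005 -0.9464 -0.3229  0.0817]
 [ 1.      0.0004  0.0003  0.0002]
 [-0.0001 -0.3229  0.9464 -0.1175]
 [ 0.      0.      0.      1.    ]]
```

View pics/scene0.png

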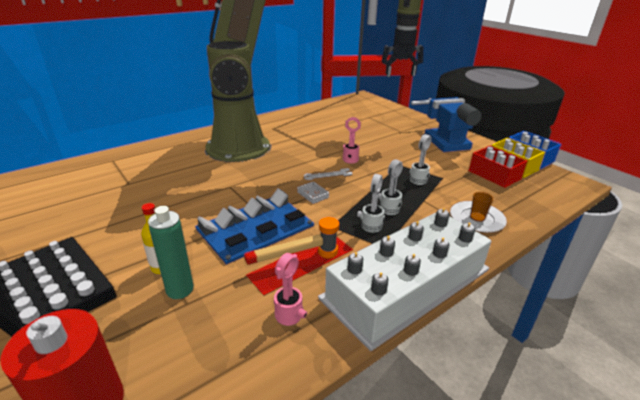

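View pics/top0.png

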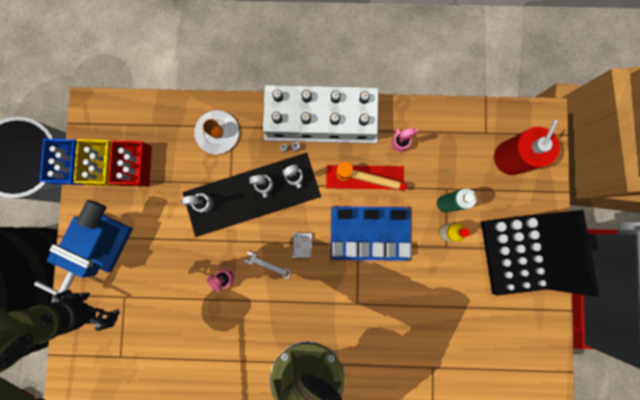

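The top view shows three pistons on the black mat, with big ends near (200,203), (262,185) and (292,177). The blue cradle is at (371,233), with its Vs on the robot side. The mallet head is at (345,171) with its handle running right, and the pink look-alikes at (221,280) and (403,138) are off the mat. The scene view agrees, and pins are partly visible at about (372,215), (391,203) and (420,172).

```bash
cat > h.py <<'E'
from station import bot
import cv2,numpy as np
from scipy.spatial.transform import Rotation as R
np.set_printoptions(precision=4,suppress=True)
q2R=lambda q:R.from_quat([q[1],q[2],q[3],q[0]])
def Rq(r): x,y,z,w=r.as_quat(); return [w,x,y,z]
def shot(n,save=None):
    s=bot.read_state(); d=bot.get_image(n)
    if n=="wrist":
        T=np.eye(4); T[:3,:3]=q2R(s["orientation"]).as_matrix(); T[:3,3]=s["position"]
        T=T@d["mount"]; d["R"],d["eye"]=T[:3,:3],T[:3,3]; d["fish"]=True
    else: d["R"]=q2R(d["orientation"]).as_matrix(); d["fish"]=False
    d["hsv"]=cv2.cvtColor(d["img"],cv2.COLOR_RGB2HSV)
    if save: cv2.imwrite(f"pics/{save}.png",d["img"][:,:,::-1]); np.save(f"pics/{save}.npy",{k:d[k] for k in("img","R","eye","mtx","fish","hsv")},allow_pickle=True)
    return d
def load(n): return np.load(f"pics/{n}.npy",allow_pickle=True).item()
def ray(d,uv):
    K=d["mtx"]; x=(uv[0]-K[0,2])/K[0,0]; y=(uv[1]-K[1,2])/K[1,1]
    if d["fish"]:
        r=np.hypot(x,y)+1e-12; v=np.array([x/r*np.sin(r),y/r*np.sin(r),np.cos(r)])
    else: v=np.array([x,y,1.]); v/=np.linalg.norm(v)
    return d["R"]@v
def onz(d,uv,z): v=ray(d,uv); return d["eye"]+v*(z-d["eye"][2])/v[2]
def proj(d,p):
    v=d["R"].T@(np.asarray(p)-d["eye"]); K=d["mtx"]
    if d["fish"]:
        r=np.hypot(v[0],v[1]); a=np.arctan2(r,v[2]); x,y=v[0]/r*a,v[1]/r*a
    else: x,y=v[0]/v[2],v[1]/v[2]
    return np.array([K[0,0]*x+K[0,2],K[1,1]*y+K[1,2]])
def tri(obs):
    A=np.zeros((3,3));b=np.zeros(3)
    for d,uv in obs:
        v=ray(d,uv);P=np.eye(3)-np.outer(v,v);A+=P;b+=P@d["eye"]
    p=np.linalg.solve(A,b); res=[np.linalg.norm(np.cross(ray(d,uv),p-d["eye"])) for d,uv in obs]
    return p,max(res)
def blob(d,lo,hi,box=None,k=0):
    m=cv2.inRange(d["hsv"],np.array(lo),np.array(hi))
    if box: w=np.zeros_like(m);x0,y0,x1,y1=box;w[y0:y1,x0:x1]=255;m&=w
    if k: m=cv2.morphologyEx(m,cv2.MORPH_CLOSE,np.ones((k,k),np.uint8))
    c,_=cv2.findContours(m,cv2.RETR_EXTERNAL,cv2.CHAIN_APPROX_NONE)
    return sorted(c,key=cv2.contourArea,reverse=True)
def cen(c): M=cv2.moments(c); return np.array([M["m10"],M["m01"]])/M["m00"]
E
python3 - <<'E'
from h import *
t=shot("top","t1"); s=shot("scene","s1")
def rect(d,c,z):
    P=np.array([onz(d,p,z)[:2] for p in c[:,0,:].astype(float)]).astype(np.float32)
    return cv2.minAreaRect(P)
c=blob(t,(100,120,60),(120,255,255),(320,195,425,270),15)[0]; print("cradle",rect(t,c,.012))
c=blob(t,(0,0,0),(180,255,60),(175,150,325,240),25)[0]; print("mat",rect(t,c,.003))
c=blob(t,(0,190,100),(5,255,255),(320,155,415,195),15)
c+=blob(t,(175,190,100),(180,255,255),(320,155,415,195),15)
for k in c[:2]: print("red",rect(t,k,.003))
for d,b,n in((t,(330,155,360,185),"t"),(s,(310,212,345,262),"s")):
    for k in blob(d,(8,200,150),(16,255,255),b)[:2]: print("orange",n,cv2.contourArea(k),cen(k),onz(d,cen(k),.093))
for uv in((200,203),(262,185),(292,177)): print(onz(t,uv,.15))
for uv in((451,200),(463,232)): print("bystander",onz(t,uv,.1))
for n,d,b in (("t",t,(180,140,420,270)),("s",s,(320,120,460,300))):
    i=d["img"][b[1]:b[3],b[0]:b[2]]
    cv2.imwrite(f"pics/c{n}.png",cv2.resize(i,None,fx=3.3,fy=3.3,interpolation=3)[:,:,::-1])
# IK feasibility
def q(dz,yv):
    dz=np.array(dz)/np.linalg.norm(dz);yv=np.array(yv,float);yv-=dz*(yv@dz);yv/=np.linalg.norm(yv);return Rq(R.from_matrix(np.c_[np.cross(yv,dz),yv,dz]))
for tilt in(0,10,20,30,40):
    a=np.radians(tilt);d=[-np.sin(a),0,-np.cos(a)]
    print("lie",tilt,[bot.inverse_kinematics([x,-.2,z],q(d,[0,1,0])) is not None for x in(.45,.5,.55) for z in(.06,.15)])
for up in(90,75,60,45):
    a=np.radians(up)
    for xy in((.5,.35),(.53,.13),(.55,.03)):
        n=np.array(xy)/np.hypot(*xy)
        print("stand",up,xy,[bot.inverse_kinematics([*xy,z],q([n[0]*np.sin(a),n[1]*np.sin(a),-np.cos(a)],[-n[1],n[0],0])) is not None for z in(.08,.15)])
E
```

```text
cradle ((0.47243568301200867, -0.19267874956130981), (0.16962870955467224, 0.25597530603408813), 1.5513355731964111)
mat ((0.5909923315048218, 0.20391951501369476), (0.15369276702404022, 0.43325182795524597), 19.134204864501953)
red ((0.658198356628418, -0.1768648326396942), (0.07641970366239548, 0.2658024728298187), 0.23161761462688446)
orange t 237.0 [343.9163 170.692 ] [ 0.662  -0.0988  0.093 ]
orange s 232.0 [328.5697 224.3894] [ 0.6781 -0.1075  0.093 ]
orange s 85.0 [329.951  252.6686] [ 0.7595 -0.1674  0.093 ]
[0.5459 0.3233 0.15  ]
[0.6038 0.1432 0.15  ]
[0.6298 0.0558 0.15  ]
bystander [ 0.5791 -0.4264  0.1   ]
bystander [ 0.4829 -0.4626  0.1   ]
lie 0 [True, True, True, True, True, True]
lie 10 [True, True, True, True, True, True]
lie 20 [True, True, True, True, True, True]
lie 30 [True, True, True, True, True, True]
lie 40 [True, True, True, True, True, True]
stand 90 (0.5, 0.35) [False, False]
stand 90 (0.53, 0.13) [False, False]
stand 90 (0.55, 0.03) [False, False]
stand 75 (0.5, 0.35) [False, False]
stand 75 (0.53, 0.13) [False, False]
stand 75 (0.55, 0.03) [False, False]
stand 60 (0.5, 0.35) [False, False]
stand 60 (0.53, 0.13) [False, False]
stand 60 (0.55, 0.03) [False, False]
stand 45 (0.5, 0.35) [False, True]
stand 45 (0.53, 0.13) [False, False]
stand 45 (0.55, 0.03) [False, False]
```

```bash
cat >> h.py <<'E'
def q(dz,yv):
    dz=np.array(dz,float)/np.linalg.norm(dz);yv=np.array(yv,float);yv-=dz*(yv@dz);yv/=np.linalg.norm(yv);return Rq(R.from_matrix(np.c_[np.cross(yv,dz),yv,dz]))
def qs(head,tilt,flip=1):  # tool tilted from vertical by tilt toward world heading (deg); fingers close horizontally
    h,a=np.radians(head),np.radians(tilt)
    return q([np.cos(h)*np.sin(a),np.sin(h)*np.sin(a),-np.cos(a)],[-flip*np.sin(h),flip*np.cos(h),0])
E
python3 - <<'E'
from h import *
for xy in((.5,.3),(.55,.2),(.6,.12),(.65,.05),(.6,.25)):
  for tilt in(45,55,65,75):
    print(xy,tilt,[h for h in range(0,360,30) if all(any(bot.inverse_kinematics([*xy,z],qs(h,tilt,f)) is not None for f in(1,-1)) for z in(.085,.15))])
print([t for t in range(0,75,5) if all(bot.inverse_kinematics([.47,-.2+dy,z],qs(180,t)) is not None for dy in(-.09,.09) for z in(.06,.18))])
E
```

```text
(0.5, 0.3) 45 [0, 60, 90, 120, 150, 180, 210, 240, 270, 300, 330]
(0.5, 0.3) 55 [90, 120, 150, 180, 240, 270, 300, 330]
(0.5, 0.3) 65 [90, 120, 150, 270, 300, 330]
(0.5, 0.3) 75 [90, 120, 300, 330]
(0.55, 0.2) 45 [60, 90, 120, 150, 180, 210, 240, 270, 300, 330]
(0.55, 0.2) 55 [60, 90, 120, 150, 240, 270, 300, 330]
(0.55, 0.2) 65 [90, 120, 150, 270, 300, 330]
(0.55, 0.2) 75 [90, 120, 270, 300, 330]
(0.6, 0.12) 45 [60, 90, 120, 150, 180, 210, 240, 270, 300, 330]
(0.6, 0.12) 55 [60, 90, 120, 150, 240, 270, 300, 330]
(0.6, 0.12) 65 [60, 90, 120, 270, 300, 330]
(0.6, 0.12) 75 [60, 90, 120, 270, 300]
(0.65, 0.05) 45 [0, 30, 60, 90, 120, 150, 240, 270, 300, 330]
(0.65, 0.05) 55 [30, 60, 90, 120, 240, 270, 300, 330]
(0.65, 0.05) 65 [60, 90, 120, 270, 300, 330]
(0.65, 0.05) 75 [60, 90, 270, 300]
(0.6, 0.25) 45 [0, 30, 60, 90, 120, 150, 240, 270, 300, 330]
(0.6, 0.25) 55 [60, 90, 120, 150, 270, 300, 330]
(0.6, 0.25) 65 [60, 90, 120, 270, 300, 330]
(0.6, 0.25) 75 [90, 120, 300, 330]
[0, 5, 10, 15, 20, 25, 30, 35, 40, 45, 50, 55]
```

View pics/ct.png

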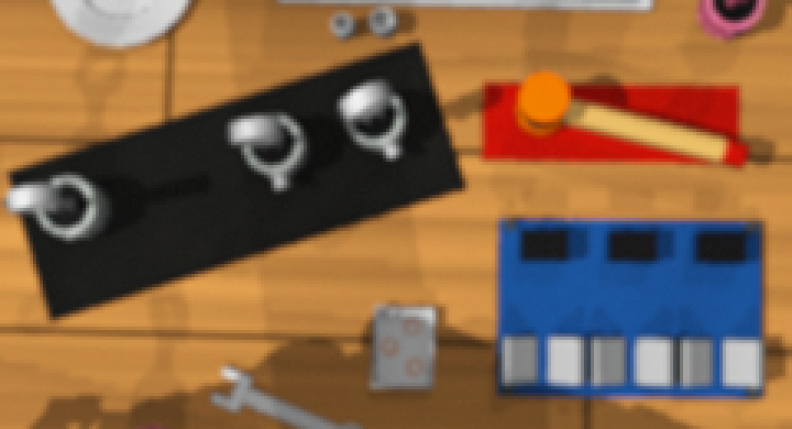

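View pics/cs.png

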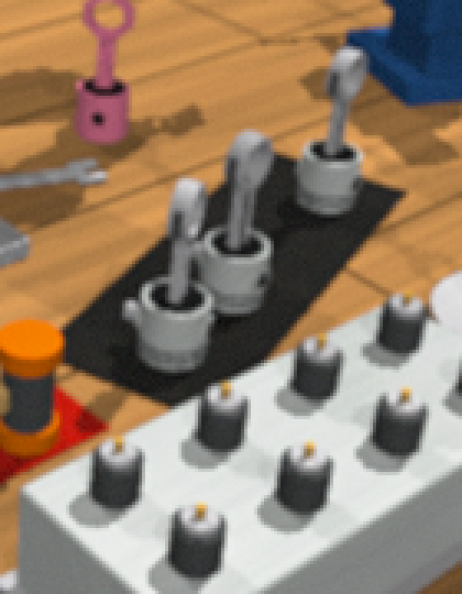

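Three pistons stand on the mat. Crop ct.png shows the right one at about px (292,176) and the middle one at about (262,185), both with a pin sticking out towards the robot (tips about (298,185) and (264,195)). The left one at (200,203) shows no pin. I'll confirm all three from close by with the wrist camera.

Run:
```python
from h import *
bot.move_to([.50,.22,.33],qs(0,0)); bot.wait(.2); a=shot("wrist","w1")
bot.line_to([.50,.07,.33],v=.25); bot.wait(.2); b=shot("wrist","w2")
print(bot.read_state()["time"])
cv2.imwrite("pics/w12.png",cv2.resize(np.vstack([a["img"][60:340],b["img"][60:340]]),None,fx=1.07,fy=1.07)[:,:,::-1])
```

```text
2.975
```

View pics/w12.png

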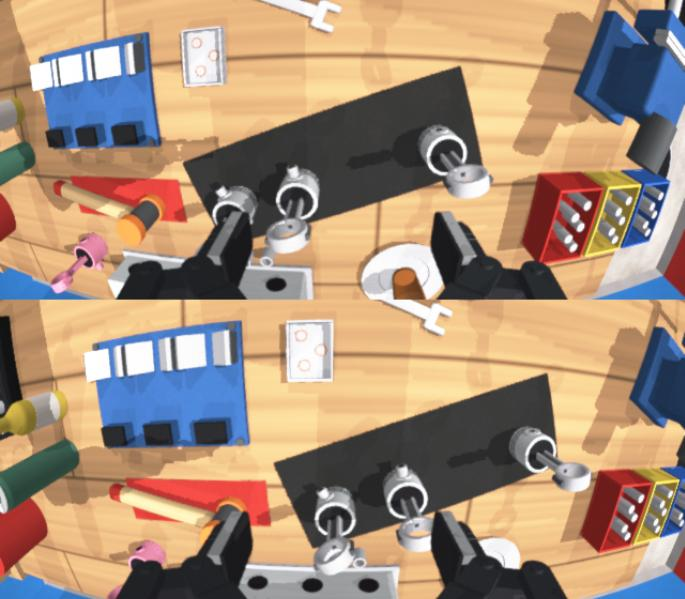

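```bash
cat >> h.py <<'E'
def grid(crops,name,w=100,h=75,f=4,cols=2):
    out=[]
    for d,x0,y0 in crops:
        i=cv2.resize(d["img"][y0:y0+h,x0:x0+w],(w*f,h*f),interpolation=cv2.INTER_CUBIC)[:,:,::-1].copy()
        for x in range(-(-x0//10)*10,x0+w,10): cv2.line(i,((x-x0)*f,0),((x-x0)*f,5 if x%50 else h*f),(0,255,255),1); cv2.putText(i,str(x),((x-x0)*f,14),0,.3,(0,255,0),1)
        for y in range(-(-y0//10)*10,y0+h,10): cv2.line(i,(0,(y-y0)*f),(5 if y%50 else w*f,(y-y0)*f),(0,255,255),1); cv2.putText(i,str(y),(6,(y-y0)*f+4),0,.3,(0,255,0),1)
        out.append(i)
    cv2.imwrite(f"pics/{name}.png",np.vstack([np.hstack(out[k:k+cols]) for k in range(0,len(out),cols)]))
E
python3 - <<'E'
from h import *
a,b=load("w1"),load("w2")
grid([(a,185,222),(a,235,213),(b,265,230),(b,345,213)],"g1")
E
```

```text
(no output)
```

View pics/g1.png

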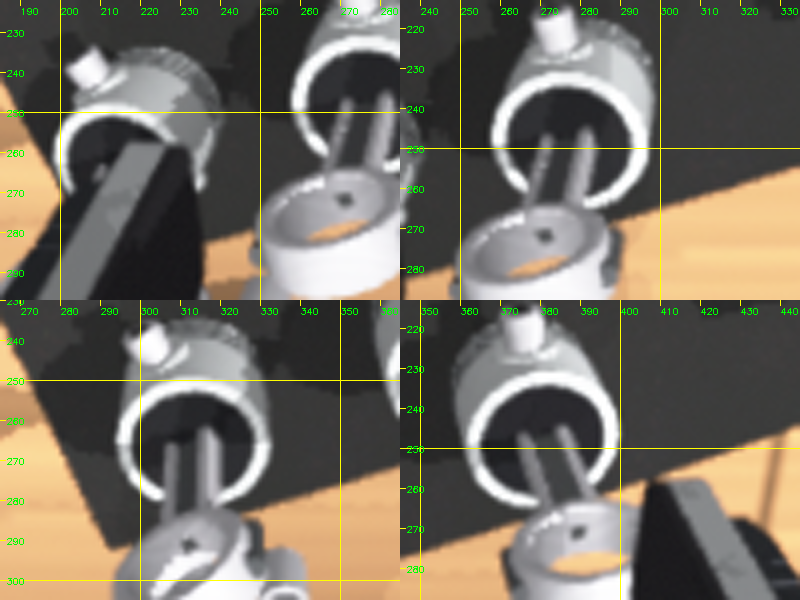

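The crop shows the middle piston's rim centred at (277.5,248) in w1 and (380.5,248) in w2, with its pin end at about (274,219) and (375.5,219). The right piston's rim is at (313,265) in w2 and about (218,266) in w1, with its pin end at about (300,241) and (205,240). Both pins stick out.

Run:
```python
from h import *
a,b=load("w1"),load("w2")
for n,rim,pin in (("M",((277.5,248),(380.5,248)),((274,219),(375.5,219))),("R",((218,266),(313,265)),((205,240),(300,241)))):
    pr,e1=tri([(a,rim[0]),(b,rim[1])]); pp,e2=tri([(a,pin[0]),(b,pin[1])])
    print(n,"rim",pr,e1,"pin",pp,e2)
    c=onz(b,rim[1],.055)[:2]; p=onz(b,pin[1],.031)[:2]; c1=onz(a,rim[0],.055)[:2]; p1=onz(a,pin[0],.031)[:2]
    for C,P in((c,p),(c1,p1)): v=P-C; print("  plane",C,P,np.linalg.norm(v),np.degrees(np.arctan2(v[1],v[0])))
# other feasibility
for xy in((.585,.14),(.6,.06)):
  for tilt in(0,15,25,30,35,40,45,50):
    print(xy,tilt,[h for h in range(-60,61,10) if all(any(bot.inverse_kinematics([*xy,z],qs(h,tilt,f)) is not None for f in(1,-1)) for z in(.085,.2))])
```

```text
M rim [0.627  0.161  0.0527] 0.0003749433709892039 pin [0.591  0.1548 0.0296] 0.00017242628255350744
  plane [0.6262 0.1605] [0.5906 0.1545] 0.03616759051780387 -170.47812611046257
  plane [0.6254 0.1613] [0.5902 0.155 ] 0.035766315401546366 -169.76007941001316
R rim [0.6635 0.0626 0.0436] 0.0024717091849605828 pin [0.6255 0.0431 0.0337] 0.0005109258713357043
  plane [0.6538 0.0627] [0.6263 0.043 ] 0.0338614562345309 -144.31868659925976
  plane [0.6594 0.0666] [0.6274 0.0419] 0.040404698713994866 -142.27373418627798
(0.585, 0.14) 0 [-60, -50, -40, -30, -20, -10, 0, 10, 20, 30, 40, 50, 60]
(0.585, 0.14) 15 [-60, -50, -40, -30, -20, -10, 0, 10, 20, 30, 40, 50, 60]
(0.585, 0.14) 25 [-60, -50, -40, -30, -20, -10, 0, 10, 20, 30, 40, 50, 60]
(0.585, 0.14) 30 [-60, -50, -40, -30, -20, -10, 0, 10, 20, 30, 40, 50, 60]
(0.585, 0.14) 35 [-60, -50, -40, -30, -20, -10, 0, 10, 20, 30, 40, 50, 60]
(0.585, 0.14) 40 [-60, -50, -40, -30, -20, -10, 0, 10, 20, 30, 40, 50, 60]
(0.585, 0.14) 45 [-60, -50, -40, -30, -20, -10, 40, 50, 60]
(0.585, 0.14) 50 [-60, -50, -40, -30, -20, 50, 60]
(0.6, 0.06) 0 [-60, -50, -40, -30, -20, -10, 0, 10, 20, 30, 40, 50, 60]
(0.6, 0.06) 15 [-60, -50, -40, -30, -20, -10, 0, 10, 20, 30, 40, 50, 60]
(0.6, 0.06) 25 [-60, -50, -40, -30, -20, -10, 0, 10, 20, 30, 40, 50, 60]
(0.6, 0.06) 30 [-60, -50, -40, -30, -20, -10, 0, 10, 20, 30, 40, 50, 60]
(0.6, 0.06) 35 [-60, -50, -40, -30, -20, -10, 0, 10, 20, 30, 40, 50, 60]
(0.6, 0.06) 40 [-60, -50, -40, -30, -20, -10, 0, 10, 20, 30, 40, 50, 60]
(0.6, 0.06) 45 [-60, -50, -40, -30, -20, 30, 40, 50, 60]
(0.6, 0.06) 50 [-60, -50, -40, -30, 40, 50, 60]
```

```bash
cat >> h.py <<'E'
def tcp(grasp,head,tilt,ahead=.010):
    h,a=np.radians(head),np.radians(tilt)
    d=np.array([np.cos(h)*np.sin(a),np.sin(h)*np.sin(a),-np.cos(a)]); return np.array(grasp)-ahead*d,d
def ok(p,Q): return bot.inverse_kinematics(list(p),Q)
E
python3 - <<'E'
from h import *
for n,xy,hd in(("M",(.626,.161),10),("R",(.657,.063),37)):
  for t in(40,45,50,55,60):
    p,d=tcp([*xy,.085],hd,t)
    print(n,t,[[(ok(x,qs(hd+dh,t,f)) is not None) for x in(p,p-.05*d,p-.1*d,p+[0,0,.2])] for dh in (-4,0,4) for f in(1,-1)])
for t in(30,35,40,45,50,55,60,65):
  print(t,[[(ok(x+[0,dz,0],qs(180,t,f)) is not None) for dz in(0,.086)for x in [tcp([.476,-.193,.05],180,t)[0]+k for k in([0,0,0],[0,0,.05],[0,0,.2])] ] for f in(1,-1)])
# cradle in wrist view
for n in("w1","w2","t1"):
    d=load(n); bx=(20,60,170,210) if n=="w1" else (85,60,250,210) if n=="w2" else (320,195,425,270)
    c=blob(d,(100,120,60),(120,255,255),bx,9)[0]
    P=np.array([onz(d,p,.012)[:2] for p in cv2.convexHull(c)[:,0].astype(float)],np.float32); r=cv2.minAreaRect(P); print(n,r,cv2.boxPoints(r))
    ap=cv2.approxPolyDP(cv2.convexHull(c),5,True)[:,0]; print(ap.tolist())
E
```

```text
M 40 [[True, True, True, True], [True, True, True, True], [True, True, True, True], [True, True, True, True], [True, True, True, True], [True, True, True, True]]
M 45 [[True, False, False, True], [True, False, False, True], [True, False, False, True], [True, False, False, True], [True, False, False, True], [True, False, False, True]]
M 50 [[False, False, False, True], [False, False, False, True], [False, False, False, True], [False, False, False, True], [False, False, False, True], [False, False, False, True]]
M 55 [[False, False, False, True], [False, False, False, True], [False, False, False, True], [False, False, False, True], [False, False, False, True], [False, False, False, True]]
M 60 [[False, False, False, True], [False, False, False, True], [False, False, False, False], [False, False, False, False], [False, False, False, False], [False, False, False, False]]
R 40 [[True, True, True, True], [True, True, True, True], [True, True, True, True], [True, True, True, True], [True, True, True, True], [True, True, True, True]]
R 45 [[True, True, True, True], [True, True, True, True], 
[... 1282 characters left out ...]
19021400809288025), (0.1728670299053192, 0.26392003893852234), 0.9618780016899109) [[ 0.3877 -0.0597]
 [ 0.3921 -0.3236]
 [ 0.565  -0.3207]
 [ 0.5606 -0.0568]]
[[137, 91], [149, 194], [55, 198], [43, 163], [41, 113]]
w2 ((0.4759680926799774, -0.19154122471809387), (0.17229627072811127, 0.26021915674209595), 0.9544530510902405) [[ 0.3877 -0.0629]
 [ 0.392  -0.3231]
 [ 0.5643 -0.3202]
 [ 0.5599 -0.06  ]]
[[224, 81], [230, 195], [106, 197], [91, 145], [92, 101]]
t1 ((0.4724355936050415, -0.1926787793636322), (0.16962873935699463, 0.25597530603408813), 1.5513139963150024) [[ 0.3842 -0.067 ]
 [ 0.3911 -0.3229]
 [ 0.5607 -0.3183]
 [ 0.5538 -0.0624]]
[[409, 210], [405, 259], [336, 258], [332, 208]]
```

```bash
cat >> h.py <<'E'
CR=np.array([.4745,-.192]); CY=np.radians(1.0)
def cr(x,y,z): c,s=np.cos(CY),np.sin(CY); return np.array([CR[0]+c*x-s*y,CR[1]+s*x+c*y,z])
def st(): s=bot.read_state(); print("t",round(s["time"],1),"pos",s["position"],"F",s["ft_force"],"open",round(s["opening"],3),"gf",round(s["grip_force"],1),"q",s["joints"])
E
python3 - <<'E'
from h import *
hd,t,xy=37,50,(.657,.063)
best=None
for f in(1,-1):
    p,d=tcp([*xy,.085],hd,t,.012); j1=ok(p-.1*d,qs(hd,t,f)); j2=ok(p+[0,0,.2],qs(hd,t,f)); pl,_=tcp(cr(.004,0,.2),181,90-t,.012); j3=ok(pl,qs(181,90-t,-f)); j4=ok(pl-[0,0,.15],qs(181,90-t,-f))
    for j in(j1,j2,j3,j4): print(f,j)
    c=max(np.abs(j3-j2)); best=min(best or (9,0),(c,f))
f=best[1]; print(best)
bot.grip(.45,60); bot.move_to(list(p-.1*d),qs(hd,t,f)); bot.line_to(list(p),v=.1); bot.wait(.1); st()
bot.get_image; shot("wrist","w3"); shot("scene","s3")
grid([(load("w3"),160,100),(load("s3"),330,130)],"g2",w=200,h=200,f=2)
E
```

```text
1 [-0.3125  0.1051 -0.9252 -0.0602  0.6774 -0.7409]
1 [-0.1787 -0.0139 -0.6791  0.2254  0.5973 -0.6075]
1 [-0.2692  0.7601  0.3308  1.8192 -0.1827 -0.2221]
1 [-0.2692  0.8792  0.1969  1.5662 -0.1827 -0.2221]
-1 [-0.3125  0.1051 -0.9252 -0.0602  0.6774  2.4007]
-1 [-0.1787 -0.0139 -0.6791  0.2254  0.5973  2.5341]
-1 [-0.2692  0.7601  0.3308  1.8192 -0.1827  2.9195]
-1 [-0.2692  0.8792  0.1969  1.5662 -0.1827  2.9195]
(np.float64(1.5938426154243395), -1)
t 6.7 pos [0.6497 0.0571 0.0933] F [ 0.1636 -0.061   0.2062] open 0.451 gf 0.0 q [-0.1793  0.3139 -0.8999 -0.324   0.5974  2.5341]
```

View pics/g2.png

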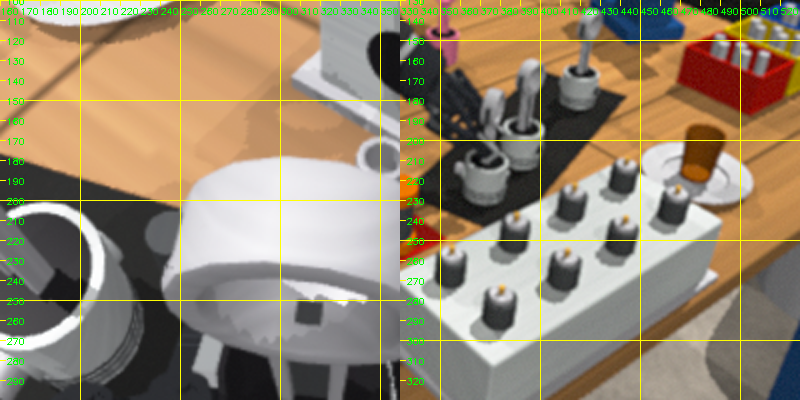

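The wrist view shows the ring in front and the open fingers straddling the shank at about (310,290). The scene view shows the gripper at the right-hand piston, which is still standing. Gripping, lifting and laying it in the middle bay.

```bash
cat >> h.py <<'E'
def lower(z_from,z_to,step=.002,thr=6,v=.05):
    s0=bot.read_state(); f0=s0["ft_force"][2]; p=np.array(s0["position"]); z=z_from
    while z>z_to:
        z=max(z-step,z_to); bot.line_to([p[0],p[1],z],v=v); f=bot.read_state()["ft_force"][2]-f0
        if abs(f)>thr: break
    print("lowered to",round(z,4),"of",round(z_to,4),"dF",round(f,1)); return z
def lay(bay,t,f,s=.082,ahead=.012):
    Q=qs(181,90-t,-f); p,d=tcp(cr(-.078+s,bay,.05),181,90-t,ahead)
    bot.move_to(list(p+[0,0,.2]),Q); bot.line_to(list(p+[0,0,.02]),v=.2); st()
    lower(p[2]+.02,p[2]-.004); st(); return p,Q
E
python3 - <<'E'
from h import *
hd,t,f=37,50,-1
bot.grip(0,60); st(); p=bot.read_state()["position"]
bot.line_to([p[0],p[1],p[2]+.05],v=.1); st(); bot.line_to([p[0],p[1],p[2]+.2],v=.25)
lay(0,t,f); shot("scene","s4"); shot("wrist","w4")
grid([(load("w4"),160,100),(load("s4"),170,130)],"g3",w=200,h=200,f=2)
E
```

```text
t 7.1 pos [0.6495 0.0577 0.093 ] F [-3.0147  0.4063  4.5089] open 0.194 gf 58.2 q [-0.1787  0.3145 -0.9    -0.3242  0.5982  2.5341]
t 7.8 pos [0.6489 0.0576 0.142 ] F [-0.01    0.4925 -4.3912] open 0.201 gf 58.4 q [-0.1782  0.2101 -0.863  -0.1813  0.5962  2.5346]
t 11.1 pos [ 0.4868 -0.192   0.0804] F [ 0.5439  0.099  -4.4994] open 0.2 gf 58.6 q [-0.2691  0.8581  0.2095  1.5982 -0.1828  2.9195]
lowered to 0.0572 of 0.0552 dF 11.3
t 13.8 pos [ 0.487  -0.1923  0.0588] F [ 0.8746 -0.9532  6.7813] open 0.197 gf 58.4 q [-0.2691  0.8809  0.1993  1.5666 -0.1838  2.9191]
```

View pics/g3.png

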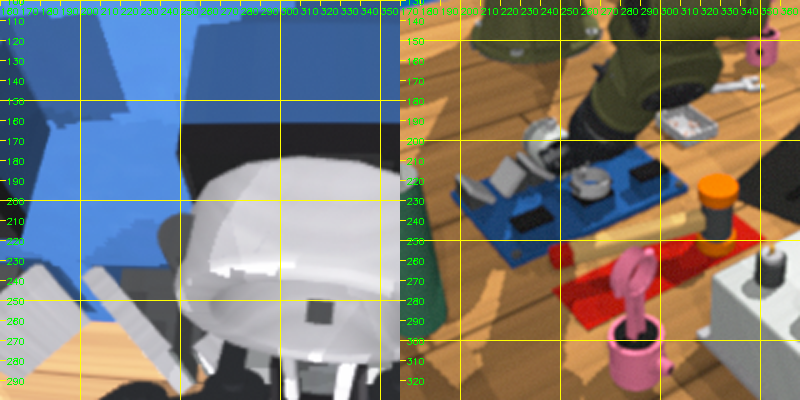

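The piston lies in the middle bay with its ring on the rest. Contact came at z=0.0588 against 0.0592 expected. I'll release it, then look again at the mat and the cradle.

Run:
```python
from h import *
bot.grip(.5); p=bot.read_state()["position"]; bot.line_to([p[0],p[1],p[2]+.18],v=.25)
bot.move_to([.52,.10,.33],qs(0,0)); bot.wait(.2); shot("wrist","w5"); bot.line_to([.52,.02,.33],v=.25); bot.wait(.2); shot("wrist","w6"); st()
grid([(load("w5"),290,200),(load("w6"),345,200),(load("w6"),80,75),(load("w6"),180,75)],"g4")
```

```text
t 18.4 pos [0.52   0.0208 0.33  ] F [-0.32    0.2777 -0.5187] open 0.502 gf 0.0 q [ 0.0398  0.1429 -0.0968  1.3311  0.0001  0.0386]
```

View pics/g4.png

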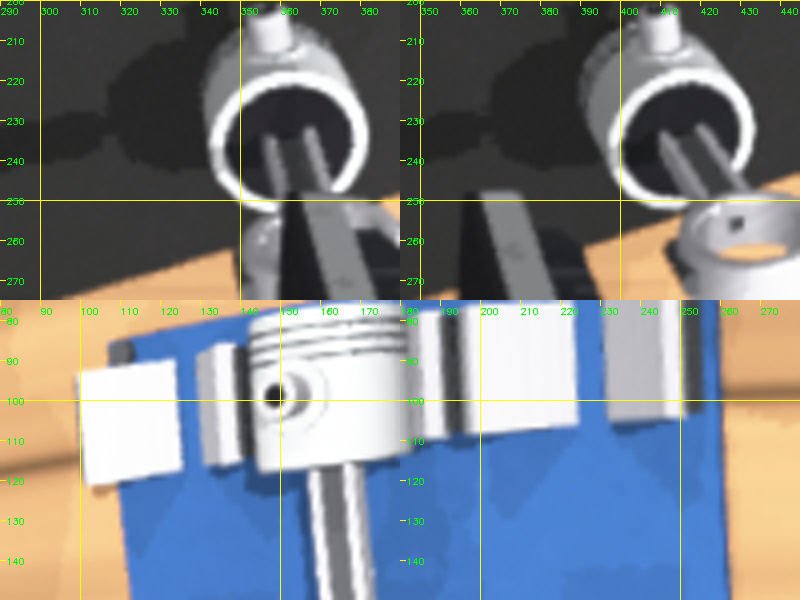

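The seated piston's pin, at about (150,99) in w6, stands up towards the camera. M's rim is at (362,235) in w5 and (415.5,234.5) in w6, with its pin end at about (356.5,203) and (408,203).

Run:
```python
from h import *
a,b=load("w5"),load("w6")
print(tri([(a,(362,235)),(b,(415.5,234.5))]),tri([(a,(356.5,203)),(b,(408,203))]))
for d,r,p in((a,(362,235),(356.5,203)),(b,(415.5,234.5),(408,203))):
    C=onz(d,r,.055);P=onz(d,p,.031);v=P-C;print(C,P,np.degrees(np.arctan2(v[1],v[0])))
xy=(.626,.161)
for t in(44,46,47,48):
  p,d=tcp([*xy,.085],10,t,.012); print(t,[ok(p+[0,0,k],qs(10,t,-1)) is not None for k in(0,.05,.1,.15,.2)])
```

```text
(array([0.6245, 0.16  , 0.0568]), np.float64(0.0003327969792534992)) (array([0.5895, 0.1548, 0.0203]), np.float64(7.026228548703303e-05))
[0.625  0.1603 0.055 ] [0.5856 0.1534 0.031 ] -170.14414580698906
[0.6257 0.1607 0.055 ] [0.5858 0.1515 0.031 ] -166.97576940589866
44 [True, True, True, True, True]
46 [False, True, True, True, True]
47 [False, True, True, True, True]
48 [False, True, True, True, True]
```

Run:
```python
from h import *
hd,t,f=10.5,45,-1
p,d=tcp([.6255,.1605,.085],hd,t,.012); Q=qs(hd,t,f); print(ok(p,Q))
bot.grip(.8,60); bot.move_to(list(p+[0,0,.17]),Q); bot.line_to(list(p),v=.15); st()
bot.grip(0,60); st()
if bot.read_state()["opening"]>.15:
    bot.line_to(list(p+[0,0,.05]),v=.1); st(); bot.line_to(list(p+[0,0,.2]),v=.25)
    lay(.086,t,f); shot("scene","s7")
    bot.grip(.5); q_=bot.read_state()["position"]; bot.line_to([q_[0],q_[1],q_[2]+.18],v=.25); st()
```

```text
[ 0.2874  0.2092 -1.0187 -0.4399 -0.0735 -3.0679]
t 22.7 pos [0.6178 0.1591 0.0944] F [0.0793 0.3504 0.2628] open 0.799 gf 0.0 q [ 0.2873  0.2084 -1.0179 -0.4396 -0.0735 -3.0679]
t 23.2 pos [0.6176 0.1592 0.0941] F [-2.0411  0.3234  4.1601] open 0.197 gf 59.2 q [ 0.2874  0.2087 -1.0183 -0.4402 -0.0733 -3.0679]
t 23.9 pos [0.6161 0.1586 0.1422] F [ 0.245  -0.5822 -4.0599] open 0.2 gf 58.6 q [ 0.2873  0.0928 -0.9741 -0.2766 -0.0736 -3.0679]
t 30.7 pos [ 0.486  -0.1059  0.0796] F [-0.3263 -0.2984 -2.8731] open 0.194 gf 58.8 q [-0.1443  0.9053  0.2343  1.6772 -0.1142  3.0267]
lowered to 0.0565 of 0.0545 dF 8.0
t 33.4 pos [ 0.4859 -0.1066  0.0578] F [ 1.5527 -3.9506  5.0984] open 0.197 gf 59.6 q [-0.1446  0.9291  0.226   1.6469 -0.1162  3.0263]
t 34.7 pos [ 0.4857 -0.1056  0.2353] F [ 0.2038 -0.0613 -1.315 ] open 0.5 gf 0.0 q [-0.1441  0.7849  0.3739  1.9394 -0.1139  3.0268]
```

Run:
```python
from h import *
bot.move_to([.56,-.14,.33],qs(0,0)); bot.wait(.2); a=shot("wrist","w8"); bot.line_to([.56,-.21,.33],v=.25); bot.wait(.2); b=shot("wrist","w9"); st()
grid([(a,170,40),(b,170,40)],"g5",w=200,h=220,f=2)
```

```text
t 38.4 pos [ 0.5601 -0.2092  0.3301] F [ 0.5531 -0.463  -0.3796] open 0.5 gf 0.0 q [-0.3576  0.2935  0.0921  1.3694  0.0001 -0.3587]
```

View pics/g5.png

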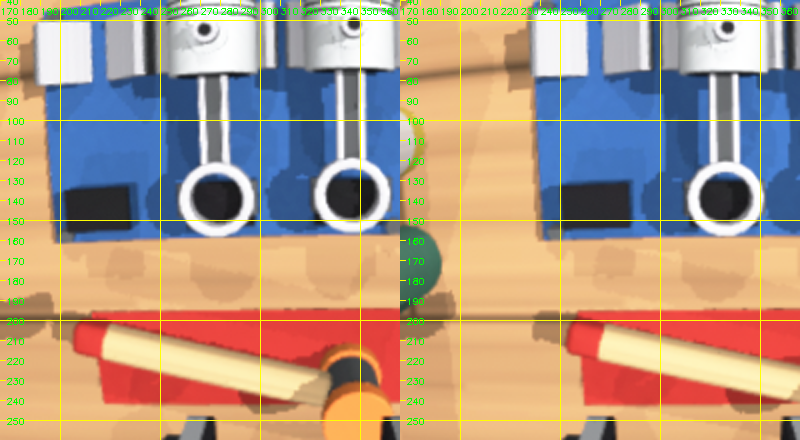

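Both pistons lie in their bays with rings on the rests and pins up, at about (271,54) and (346,53) in w8. The mallet lies left to right: handle end (206,208), head top at about (348,252).

Run:
```python
from h import *
a,b=load("w8"),load("w9")
print("pinR",tri([(a,(271.5,54)),(b,(333,54))]))
for d,uv in((a,(271.5,54)),(a,(346.5,53)),(b,(333,54))): print("pin@.09",onz(d,uv,.09))
print("exp",cr(-.05,0,.09),cr(-.05,.086,.09))
for n,d in(("w8",a),("w9",b)):
    for nm,lo,hi in(("tan",(15,60,140),(30,190,255)),("orange",(8,170,180),(17,255,255))):
        for c in blob(d,lo,hi,(195,195,470,320),3)[:2]:
            A=cv2.contourArea(c)
            if A<150: continue
            z=.048 if nm=="tan" else .093
            P=np.array([onz(d,p,z)[:2] for p in c[:,0].astype(float)],np.float32)
            r=cv2.minAreaRect(P); e=cv2.fitEllipse(P); print(n,nm,A,"px",cen(c).round(1),cv2.boundingRect(c),"rect",r,"ell",e)
cv2.imwrite("pics/m.png",cv2.resize(np.hstack([a["img"][185:320,180:420],b["img"][185:320,220:460]]),None,fx=1.65,fy=1.65)[:,:,::-1])
t=shot("top","t9"); c=blob(t,(8,200,150),(16,255,255),(330,155,360,185))[0]; print("top",cen(c),[tri([(t,cen(c))]) if 0 else onz(t,cen(c),.093)])
```

```text
pinR (array([ 0.427 , -0.1938,  0.0905]), np.float64(0.0005534223799944227))
pin@.09 [ 0.4263 -0.1939  0.09  ]
pin@.09 [ 0.426  -0.1092  0.09  ]
pin@.09 [ 0.4275 -0.1938  0.09  ]
exp [ 0.4245 -0.1929  0.09  ] [ 0.423  -0.1069  0.09  ]
w8 tan 5232.0 px [259.4 242.4] (195, 202, 140, 83) rect ((0.7025544047355652, -0.22725841403007507), (0.20967955887317657, 0.14848029613494873), 80.16465759277344) ell ((0.6956920623779297, -0.24001964926719666), (0.1427662968635559, 0.21106290817260742), 0.5870034098625183)
w8 tan 2279.5 px [378.3 239.7] (333, 195, 77, 85) rect ((0.6744918823242188, -0.06652789562940598), (0.12732292711734772, 0.11624115705490112), 8.333495140075684) ell ((0.6880332231521606, -0.05897965282201767), (0.10407329350709915, 0.14295914769172668), 81.20619201660156)
w9 tan 9548.5 px [271.8 243.4] (195, 195, 189, 103) rect ((0.7072408199310303, -0.26333341002464294), (0.27654895186424255, 0.17575033009052277), 80.2174072265625) ell ((0.6926712989807129, -0.28522324562072754), (0.15673750638961792, 0.2885226011276245), 178.33132934570312)
w9 tan 2380.5 px [419.3 242.8] (385, 195, 64, 82) rect ((0.6815199851989746, -0.06561372429132462), (0.13605709373950958, 0.09873894602060318), 17.48473358154297) ell ((0.6841791272163391, -0.05653509125113487), (0.09441906213760376, 0.12907196581363678), 90.42028045654297)
top [343.9001 170.73  ] [array([ 0.6619, -0.0987,  0.093 ])]
```

View pics/m.png

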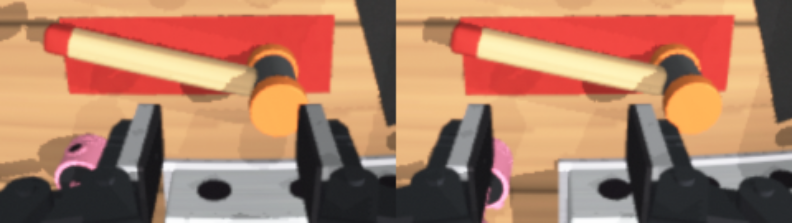

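Run:
```python
from h import *
a,b=load("w8"),load("w9")
H,e=tri([(a,(347.9,249.8)),(b,(400,249.5))]); print("head",H,e,onz(a,(347.9,249.8),.093),onz(b,(400,249.5),.093))
for d,p1,p2 in((a,(228.5,212.3),(325.5,233.5)),(b,(270.9,211.7),(373.9,233.5))):
    A,B=onz(d,p1,.048),onz(d,p2,.048); v=A-B; n=v/np.linalg.norm(v); h=np.degrees(np.arctan2(v[1],v[0]))
    w=H-B; print(A,B,"heading of handle from head",h,"head offset from line",np.cross(n[:2],w[:2]))
print("tip",onz(a,(208,208),.048),onz(b,(258,207),.048))
```

```text
head [ 0.6669 -0.1029  0.0963] 0.0004838257461608666 [ 0.6681 -0.1026  0.093 ] [ 0.6692 -0.1018  0.093 ]
[ 0.6339 -0.2689  0.048 ] [ 0.6657 -0.1307  0.048 ] heading of handle from head -102.95262358603135 head offset from line -0.005028934336822312
[ 0.6328 -0.2763  0.048 ] [ 0.6663 -0.1302  0.048 ] heading of handle from head -102.92321577521842 head offset from line -0.005491767664650314
tip [ 0.6276 -0.2996  0.048 ] [ 0.6259 -0.2942  0.048 ]<stdin>:6: DeprecationWarning: Arrays of 2-dimensional vectors are deprecated. Use arrays of 3-dimensional vectors instead. (deprecated in NumPy 2.0)
```

The mallet head is at about (0.665,-0.1015), with its top at 0.096 against 0.093 expected. The handle heads about -102.5° and its tip is 0.199 m from the head axis, against 0.202. Grasping the handle 68 mm from the head.

Run:
```python
from h import *
h=np.radians(-102.5); g=np.array([.665,-.1015])+.068*np.array([np.cos(h),np.sin(h)])+[.002,0]; print(g)
Q=qs(-102.5,0); print(ok([*g,.054],Q))
bot.grip(.8,110); bot.move_to([*g,.20],Q); bot.line_to([*g,.10],v=.2); bot.line_to([*g,.054],v=.1); st()
bot.grip(0,110); st()
bot.line_to([*g,.10],v=.08); st(); bot.line_to([*g,.26],v=.25); bot.wait(.2)
d=shot("wrist","w10"); s=bot.read_state()
for c in blob(d,(8,170,170),(17,255,255),None,3)[:3]: 
    if cv2.contourArea(c)>100: print(cv2.contourArea(c),cen(c),cv2.boundingRect(c),onz(d,cen(c),s["position"][2]+.039)-s["position"])
grid([(d,220,0)],"g6",w=200,h=150,f=3,cols=1)
```

```text
[ 0.6523 -0.1679]
[-0.2519  0.5839 -0.116   0.871   0.      1.537 ]
t 41.7 pos [ 0.6526 -0.168   0.0544] F [ 0.2088 -0.5789 -0.168 ] open 0.803 gf 0.0 q [-0.2519  0.5836 -0.1153  0.8714 -0.      1.537 ]
t 42.2 pos [ 0.653  -0.1681  0.0549] F [ 0.1202 -0.206   4.538 ] open 0.256 gf 107.0 q [-0.252   0.5831 -0.1151  0.8709 -0.      1.537 ]
t 42.9 pos [ 0.6521 -0.1679  0.1   ] F [-0.0569  0.1383 -4.7819] open 0.263 gf 107.3 q [-0.2519  0.5424 -0.0703  0.9582 -0.0001  1.537 ]
22385.5 [323.6521 146.8802] (237, 60, 174, 171) [0.0179 0.0683 0.039 ]
```

View pics/g6.png

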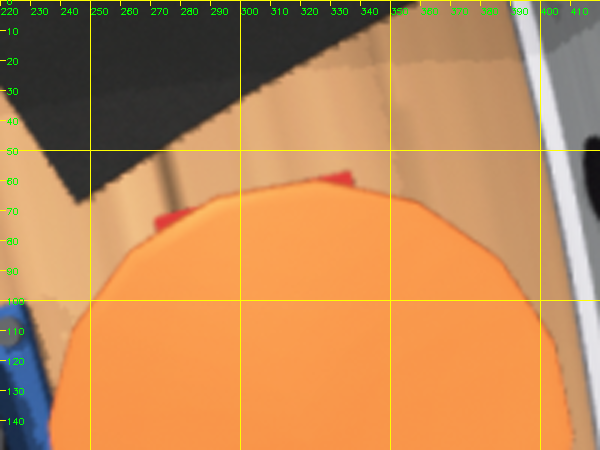

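The orange head fills the view, centred at (324,147) and 70 mm from the TCP, so the mallet hangs level. Moving over the pins and pressing them home.

```bash
cat > press.py <<'E'
from h import *
def press(pin):
    x,y=pin[0]+.0705,pin[1]
    bot.line_to([x,y,.165],v=.2); bot.line_to([x,y,.146],v=.1); s0=bot.read_state(); f0=s0["ft_force"][2]; z=.146; log=[]
    while z>.124:
        z-=.001; bot.line_to([x,y,z],v=.05); s=bot.read_state(); f=s["ft_force"][2]-f0; log.append((round(z*1e3),round(s["position"][2]*1e3,1),round(f,1)))
        if f>28: break
    print(log); st()
E
python3 - <<'E'
from press import *
Q=qs(0,0); print(ok([.497,-.194,.24],Q))
bot.move_to([.497,-.194,.26],Q); st()
press((.4265,-.194))
bot.line_to([.497,-.194,.17],v=.2)
st()
E
```

```text
[-0.3722  0.1962 -0.2372  1.1374  0.     -0.3722]
t 45.6 pos [ 0.4974 -0.194   0.2601] F [ 0.8449 -0.4177 -5.0741] open 0.264 gf 107.6 q [-0.372   0.1871 -0.202   1.1812  0.0003 -0.3716]
[(145, np.float64(145.6), np.float64(0.1)), (144, np.float64(144.0), np.float64(-1.3)), (143, np.float64(143.2), np.float64(1.0)), (142, np.float64(142.6), np.float64(6.1)), (141, np.float64(141.4), np.float64(7.4)), (140, np.float64(140.2), np.float64(7.9)), (139, np.float64(139.1), np.float64(7.8)), (138, np.float64(138.0), np.float64(7.1)), (137, np.float64(137.1), np.float64(7.5)), (136, np.float64(136.0), np.float64(7.2)), (135, np.float64(135.0), np.float64(7.5)), (134, np.float64(133.9), np.float64(6.9)), (133, np.float64(132.9), np.float64(6.9)), (132, np.float64(131.9), np.float64(7.7)), (131, np.float64(130.9), np.float64(7.2)), (130, np.float64(130.4), np.float64(11.6)), (129, np.float64(129.9), np.float64(15.9)), (128, np.float64(129.5), np.float64(19.0)), (127, np.float64(128.4), np.float64(18.0)), (126, np.float64(128.0), np.float64(21.9)), (125, np.float64(127.0), np.float64(19.2)), (124, np.float64(126.7), np.float64(25.2))]
t 52.1 pos [ 0.4991 -0.1939  0.1267] F [ 4.2329  2.8077 20.872 ] open 0.259 gf 111.7 q [-0.3716  0.2793 -0.4039  0.8833  0.0019 -0.3716]
t 52.5 pos [ 0.4958 -0.1935  0.1686] F [ 0.383  -0.1902 -6.1169] open 0.262 gf 108.5 q [-0.3722  0.2418 -0.3487  0.9826  0.0003 -0.372 ]
```

```bash
sed -i 's/f>28/f>15/; s/z>.124/z>.121/' press.py
python3 - <<'E'
from press import *
bot.line_to([.497,-.194,.19],v=.25)
press((.426,-.1085))
p=bot.read_state()["position"]; bot.line_to([p[0],p[1],.25],v=.25); bot.wait(.1)
d=shot("wrist","w11"); s=bot.read_state()
c=blob(d,(8,170,170),(17,255,255),None,3)[0]; print(cv2.contourArea(c),cen(c),cv2.boundingRect(c),onz(d,cen(c),s["position"][2]+.039)-s["position"]); st()
E
```

```text
[(145, np.float64(145.5), np.float64(-1.0)), (144, np.float64(144.1), np.float64(-0.3)), (143, np.float64(142.9), np.float64(-0.6)), (142, np.float64(141.9), np.float64(-0.6)), (141, np.float64(141.3), np.float64(2.6)), (140, np.float64(140.6), np.float64(7.3)), (139, np.float64(139.3), np.float64(7.8)), (138, np.float64(138.1), np.float64(8.1)), (137, np.float64(137.0), np.float64(7.2)), (136, np.float64(136.0), np.float64(7.4)), (135, np.float64(135.0), np.float64(7.4)), (134, np.float64(134.0), np.float64(6.9)), (133, np.float64(133.0), np.float64(8.1)), (132, np.float64(132.0), np.float64(7.5)), (131, np.float64(131.0), np.float64(7.3)), (130, np.float64(130.0), np.float64(7.8)), (129, np.float64(129.0), np.float64(7.4)), (128, np.float64(127.9), np.float64(7.1)), (127, np.float64(127.4), np.float64(9.9)), (126, np.float64(127.0), np.float64(15.8))]
t 58.7 pos [ 0.497  -0.1086  0.127 ] F [ 3.5199  0.958  11.4673] open 0.259 gf 111.3 q [-0.2151  0.2353 -0.462   0.8722  0.     -0.2151]
10809.5 [313.3698 187.9694] (243, 110, 156, 129) [-0.0582 -0.0019  0.039 ]
t 59.5 pos [ 0.4952 -0.1083  0.2473] F [-0.5969  0.165  -5.1004] open 0.26 gf 108.7 q [-0.2151  0.1473 -0.2794  1.1493 -0.0002 -0.2151]
```

Both pins hit a hard stop: R at 130.4 mm as expected, and M at 127.3 mm after 13.9 mm of travel, which fits a 2.3° slip of the mallet in the grip. Returning the mallet with that tilt compensated.

Run:
```python
from h import *
g=[.6523,-.1679]; Q=qs(-102.5,2.3)
bot.move_to([*g,.25],Q); bot.line_to([*g,.075],v=.2); bot.wait(.1); st()
lower(.062,.0495,step=.0015,thr=4); st(); bot.grip(.7); bot.wait(.2); p=bot.read_state()["position"]
bot.line_to([*g,.25],v=.2); st()
bot.move_to([.56,-.16,.33],qs(0,0)); bot.wait(.2); a=shot("wrist","w12"); bot.line_to([.56,-.09,.33],v=.25); bot.wait(.2); b=shot("wrist","w13")
bot.line_to([.56,.06,.33],v=.3); bot.wait(.1); c=shot("wrist","w14"); st()
grid([(a,170,40),(b,170,40)],"g7",w=200,h=220,f=2)
```

```text
t 62.1 pos [ 0.6537 -0.1682  0.077 ] F [ 0.1093 -0.3192 -4.134 ] open 0.265 gf 108.6 q [-0.2337  0.5621 -0.0954  0.9095 -0.0402  1.5552]
lowered to 0.053 of 0.0495 dF 10.5
t 63.8 pos [ 0.654  -0.1686  0.0545] F [-4.0305 -1.3862  6.3961] open 0.259 gf 110.5 q [-0.234   0.5851 -0.113   0.8708 -0.0405  1.555 ]
t 65.6 pos [ 0.6516 -0.1678  0.2486] F [-0.5506  0.5787 -0.3528] open 0.702 gf 0.0 q [-0.2338  0.4585  0.1443  1.2581 -0.0401  1.5552]
t 69.0 pos [0.5601 0.0588 0.33  ] F [-0.4436 -0.5031  0.1663] open 0.702 gf 0.0 q [ 0.1048  0.2254  0.0033  1.3488 -0.0003  0.1065]
```

View pics/g7.png

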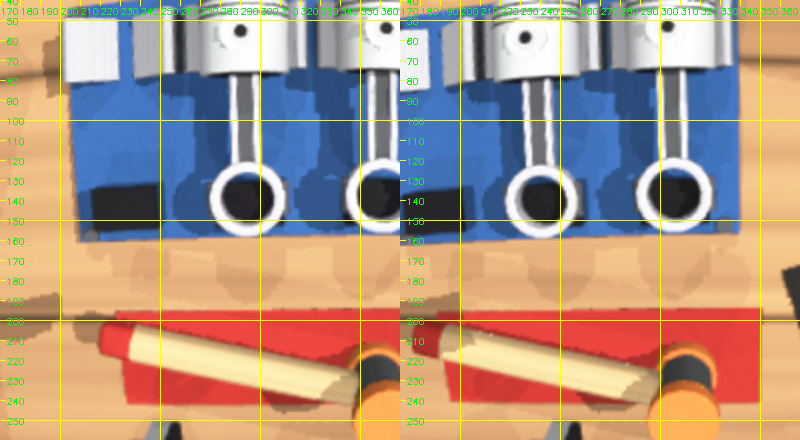

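Both pins now look flush (dark dots at (232,58) and (303,53) in w13). The mallet stands on its face on the red mat, with its head at about (313,250) in w13. Now I'll stand the pistons back, M first.

```bash
cat >> h.py <<'E'
def back(bay,t,f,hd,xy,wide,s=.082,ahead=.012):
    Q=qs(181,90-t,-f); p,d=tcp(cr(-.078+s,bay,.05),181,90-t,ahead)
    bot.grip(.5,60); bot.move_to(list(p+[0,0,.2]),Q); bot.line_to(list(p),v=.15); st(); bot.grip(0,60); st()
    if bot.read_state()["opening"]<.15: print("MISSED"); return
    bot.line_to(list(p+[0,0,.05]),v=.1); st(); bot.line_to(list(p+[0,0,.2]),v=.25)
    p,d=tcp([*xy,.085],hd,t,ahead); bot.move_to(list(p+[0,0,.18]),qs(hd,t,f)); bot.line_to(list(p+[0,0,.008]),v=.15); bot.wait(.1); st()
    lower(p[2]+.008,p[2]-.004,step=.001,thr=4); st()
    if wide:
        bot.grip(.8); p=np.array(bot.read_state()["position"]); bot.line_to(list(p+[0,0,.17]),v=.12)
    else:
        bot.grip(.5); p=np.array(bot.read_state()["position"]); bot.line_to(list(p-.1*d),v=.12); bot.line_to(list(p-.1*d+[0,0,.1]),v=.2)
    st()
E
python3 - <<'E'
from h import *
a,b=load("w12"),load("w13")
print(tri([(a,(290,54)),(b,(232,58))]),tri([(a,(363,53)),(b,(303.5,53))]))
back(.086,45,-1,10.5,(.6255,.1605),True)
shot("scene","s15")
E
```

```text
(array([ 0.4263, -0.1935,  0.0814]), np.float64(0.00043315654901936797)) (array([ 0.4241, -0.1088,  0.0787]), np.float64(0.000536369377150714))
t 73.2 pos [ 0.486  -0.1059  0.0593] F [ 0.3566  0.2314 -1.0127] open 0.498 gf 0.0 q [-0.1443  0.9261  0.2249  1.6471 -0.1142  3.0267]
t 73.6 pos [ 0.4859 -0.1065  0.0592] F [ 2.0413 -4.1582  4.5389] open 0.198 gf 59.6 q [-0.1446  0.9263  0.2249  1.647  -0.1158  3.0265]
t 74.2 pos [ 0.4857 -0.1057  0.1085] F [-0.8532 -0.4994 -4.553 ] open 0.194 gf 58.8 q [-0.1443  0.8771  0.2499  1.7214 -0.114   3.0267]
t 81.4 pos [0.618  0.1592 0.1028] F [ 0.147   0.7972 -2.9283] open 0.195 gf 58.7 q [ 0.2873  0.1879 -1.0113 -0.4132 -0.0736 -3.0678]
lowered to 0.0925 of 0.0895 dF 10.1
t 83.6 pos [0.6192 0.1593 0.0942] F [-4.5578 -2.5024  7.213 ] open 0.194 gf 60.2 q [ 0.2872  0.2116 -1.0169 -0.4439 -0.074  -3.0678]
t 85.7 pos [0.6175 0.1591 0.2612] F [ 0.05   -0.4478  0.0915] open 0.8 gf 0.0 q [ 0.2874 -0.1052 -0.8155  0.0795 -0.0736 -3.0678]
```

Pin tips now triangulate at 0.081 and 0.079 m, against 0.079 when home. M is back on the mat, so R is next, followed by a look around.

Run:
```python
from h import *
back(0,50,-1,37,(.657,.063),False)
bot.move_to([.50,.12,.33],qs(0,0)); bot.wait(.2); a=shot("wrist","w16"); s=shot("scene","s16"); st()
grid([(a,180,110),(s,220,80)],"g8",w=265,h=230,f=1); 
i=np.hstack([cv2.resize(a["img"][110:310,150:560],None,fx=.97,fy=1.5),cv2.resize(s["img"][100:300,130:470],None,fx=1.17,fy=1.5)])
cv2.imwrite("pics/f.png",i[:,:,::-1]); print(i.shape)
```

```text
t 92.5 pos [ 0.4868 -0.192   0.06  ] F [ 0.0988 -0.9176  0.4617] open 0.5 gf 0.0 q [-0.2692  0.8782  0.1979  1.5667 -0.1828  2.9195]
t 92.9 pos [ 0.4868 -0.1927  0.0599] F [ 2.1067 -3.709   4.2759] open 0.194 gf 60.6 q [-0.2695  0.8783  0.198   1.5663 -0.1846  2.9194]
t 93.5 pos [ 0.4864 -0.1917  0.1092] F [-0.1818  0.1555 -4.063 ] open 0.192 gf 59.6 q [-0.2691  0.8318  0.2287  1.6447 -0.1824  2.9196]
t 97.2 pos [0.6505 0.0573 0.102 ] F [ 0.1379  0.2304 -3.5523] open 0.194 gf 59.6 q [-0.1787  0.296  -0.8936 -0.3012  0.5974  2.5342]
lowered to 0.0917 of 0.0887 dF 4.4
t 99.5 pos [0.6511 0.0575 0.0926] F [-0.1056 -0.1963  0.8942] open 0.199 gf 60.1 q [-0.1787  0.3178 -0.8979 -0.3269  0.5983  2.5343]
t 101.5 pos [0.589  0.0115 0.2548] F [ 0.5498 -0.3389 -0.5372] open 0.501 gf 0.0 q [-0.3116 -0.0538 -0.7983  0.2269  0.6768  2.4011]
t 103.7 pos [0.5    0.1198 0.33  ] F [-0.1324  1.2749 -0.2617] open 0.497 gf 0.0 q [ 0.2351  0.1308 -0.1109  1.3291  0.0001  0.2357]
(300, 796, 3)
```

View pics/f.png

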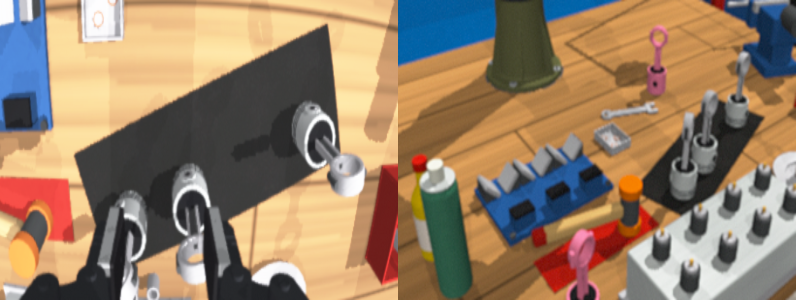

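All three pistons stand crown down on the black mat, and M's pin is flush (dark dot at (181,178)). The mallet stands on the red mat, and the bottle and can are upright. Handing in.

Run:
```python
from station import bot
print(bot.hand_in())
```

```text
the job is handed in; nothing more can be done
None
```

I handed the job in at about 104 s: both pistons with protruding pins were pressed home with the mallet in the cradle and stood back on the black mat, the mallet is back standing on the red mat, and the piston whose pin was already home was left alone. R's pin I judged home from the hard stop it hit, not from a last close look.

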